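# Chock the drill jig's catch and unload the box

### The arm

A 6-joint arm with a two-finger parallel gripper is mounted at the origin on a cart in front of the work surface, level with it; the furniture and walls round the work are solid. World frame = base frame: x ahead of the robot, y to its left, z up, the work surface at z = 0. Lengths are in mm, angles in rad, forces in N, time in s.
With the tool pointing down it reaches from about 350 to 875 mm from the base axis. Payload 4.2 kg.
Tool frame: the origin (TCP) lies at the very end of the fingers, on their centre line; the grasp point (between the pads) lies 19 mm behind it (pinch_z is the distance from the TCP to the grasp point, in mm); z points along the fingers, y is the line along which they close (so a half turn about z gives the same grasp; the last joint's range is limited). The gripper opens to 85 mm and grips with 20 to 120 N. Pads are 22 mm wide; open, the fingers measure 114 mm over their backs; the gripper's body (76 mm by 85 mm) begins 54 mm behind the grasp point. The pads swing forward as they close: fully open they stand 13 mm farther back than shut.
Start: joints at [1.596, 0.385, 0.008, 0, -1.194, -0.259], TCP at [144.766, 607.982, 231.312] pointing down, gripper open.
Joint ranges: [-3.14, 3.14], [-1.21, 2.06], [-1.07, 1.41], [-3.16, 2.05], [-2.99, -0.16], [-3.1, 3.1]. Speed limits (rad/s): [2.79, 2.79, 3.14, 3.14, 3.14, 3.14].

### API

Orientations are given as a unit quaternion [x, y, z, w].
In Python, from bench import * gives the robot as it stands.
- The arm moves only by the tool arm_command, never from a script. Its argument "steps" is one flat list of numbers, 4 for each row, row after row: the shift along the tool's x, y, z in m, then the turn about the tool's z in rad. In form: [tx, ty, tz, roll, tx, ty, tz, roll, ...]. A call has 1 to 20 rows; each row shifts and turns the commanded pose from where the row before left it, along the tool's axes as they then stand; what a row does not reach is not made up. A row lasts 1/8 s, in which the tool goes at most 62.5 mm and 10.7 degrees, less where a joint would pass 70% of its speed; a pose out of reach is approached as far as the arm can. A call with a gripper value outside its range is refused whole. "grip" is the finger opening in m, from 0 to 0.0854, set as the call begins (left out, the last holds). The fingers move at their own pace and stop on an object; the grip force is fixed at half the most. Time passes only in rows, so rows that do not move let the fingers close. It gives the time, the measured TCP pose, the force, the opening and the grip force at its end, in the units of the state.
- read_state(): the state, without advancing time (a new reading comes with each control period).
- get_image(name): name is "scene" or "top"; returns the picture (480x640x3 uint8, red, green, blue); there is no depth.
- get_calibration(name): a dict with "camera_matrix" (3x3 intrinsics, pixels), "cam_to_world" (4x4, takes a point from camera to world coordinates). Camera axes: x right, y down, z forward; pixel columns grow to the right and rows downward; lengths in mm; the calibration is good to about 2 mm. A picture is of the moment at which its call begins. get_calibration takes no time and is no camera call.
- job_done(): hands the job in; it is judged then, once.
The state is a dict: "clock": time; "joints": joint angles; "joint_vel": joint speeds; "joint_efforts": joint torques, N m; "position": TCP position; "ee_rot": TCP orientation; "contact_force": force on the tool from outside, world axes, zero at the start; "wrist_torque": the same for the moment, N m; "gripper_width": finger opening in mm; "grasp_force": force on a finger pad.
Only numpy, scipy, OpenCV 4.12 (cv2) and the standard library are available. Lean on these libraries where they do the work, as an engineer would, in place of code of your own. Each camera call takes 0.05 s, during which the arm holds its last target. There are 200 camera calls.

### The job

Take the white socket box out of the sloping drill jig: drive the conduit offcut endwise between the sprung catch and the fixed jaw so that it holds the catch open by itself, then lift the box out and set it down gently, open side up, in the empty end of the grey tray. Afterwards pull the offcut out again so that the catch springs shut, lay the offcut flat on the desk beside the jig or in front of it, let go of everything, and leave the tape measure and the coupling where they are.

Things in the scene. Friction and masses are not known exactly. Their poses are not given: they have to be found in the camera images.
- nest (a point): centre of the nest on the drill jig's sloping aluminium face (144 x 206 mm, tilted 25 degrees toward the robot). Origin on the face surface, 95 mm over the desk; x points up the slope, y left along the level direction of the face, z out of the face. Jig offsets below are in mm in this frame. The face is flat over x -80 to 64, y -88 to 107; the box lies centred on the nest, open side along +z.
- bush_block (a point): top edge, on the box's side, of the steel drill-bush block that stops the box up the slope: block x 35 to 53, y -23 to 23, 28 high (nest frame). Two pins, 14 high, stop the box at x = -34.5. Four guides, 14 high, stand at y = +-36.5 to +-44.5, x = +-20.5 to +-31.5, so the middle 40 mm of the box's left (+y) and right (-y) walls is free for fingers.
- throat (a point): throat between catch and fixed jaw, at x = -49, y = 85, z = 10 of the nest frame, axes as the nest's. The axis of the propping offcut runs through it along y, the offcut lying on the face. Pushed in toward -y along the fixed jaw it cams the catch back (10 to 15 N); well held when its leading end is at y = 55 to 65. The left edge of the face is rolled down, 6 mm from y = 107 to 120; beyond is free room for fingers.
- jaw (a point): fixed jaw: a steel block 20 mm high; this point is the middle of the top edge of its working face, which lies at x = -39, y 47 to 91 of the nest frame and looks down the slope; its mouth is bevelled away from the throat out to y = 105.
- flare (a point): outer end of the catch's flared jaw, its inner top edge, on the catch: when shut at x = -64, y = 125, z = 19 of the nest frame. The inner face runs from there straight in to the throat (x = -46 at y = 85, 7 mm from the fixed jaw) and on inward about parallel to the fixed jaw when propped; the catch's bar spans z 5 to 19.
- nose (a point): tip of the catch's nose, middle of its under edge, moving with the catch: shut, it reaches over the near wall of the box at x = -30, y = 28, z = 37.5 of the nest frame (nose 16 mm wide along y, top at z = 45). Propped, it stands at about x = -38, clear of the box.
- catch (a joint): swing of the steel catch, rad: 0 shut against its stop, growing as it opens toward the robot; pivot at x = -52, y = -66 of the nest frame, axis along the face's normal. A spring always shuts it (0.4 N m when shut, 0.6 N m propped). With the offcut in the throat it reads about 0.08; the nose clears the box from about 0.06.
- box_mid (a point): centre, half-way up, of the white open-topped socket box 70 x 69 x 35 mm, 60 g, walls and floor 2 mm; z out of its open side; starts with its axes along the nest's. Inside, mid-way along its +y and -y walls, a screw lug 10 mm wide runs floor to rim; wall plus lug are 8 mm thick (|y| 26 to 34): grip there with one finger inside, or across both walls (69 mm).
- offcut_mid (a point): centre of the loose offcut of white conduit, 20 mm across, 110 mm long along its y axis, 17 g; starts lying flat on the desk in front of the jig.
- tray: grey open tray 130 x 225 x 25 mm (x, y, z), walls and floor 3 mm, fixed; origin under its centre. A finished box (the same 70 x 69 x 35 mm, fixed) stands in its +y end, centred at y = 68; the -y end is empty.
- tray_free (a point): middle of the empty part of the tray floor (tray frame: y = -40 mm, on the floor, 3 mm above the desk); axes as the tray's.
- tape_mid (a point): centre of the loose black tape measure, 62 x 83 x 38 mm, on the desk in front of the jig; to be left alone.
- coupling_mid (a point): centre of the loose white conduit coupling, 24 mm across, 50 mm long along its y axis, on the desk in front of the jig; shorter and thicker than the offcut, to be left alone.

How it is judged:
By the outcome, as a careful person would: the job done as asked, in the order asked, and still so for the second after the job is handed in, with the robot touching nothing.
It also fails if it takes over 72 s, if anything falls off the work surface, if the arm or the gripper's body presses on something with over 40 N, if the wrist force passes 120 N, or if a joint passes its speed limit or range.

## Working session

There is one attempt and no reset: what is moved stays moved. The work goes in short steps, Python scripts to look and compute and a tool call to move; the robot and the scene stay as the last step left them, time stands still between calls to the robot, and variables do not carry over. Pictures are saved under pics/ and viewed, at most 10 in all, crops included, and the job is handed in when it is done.

Besides the shell and the picture viewer there is one more tool, called after ">>>" as name(argument=value, ...) on one line, values as JSON. arm_command: Moves the arm, as the interface text tells. Its arguments: {"type":"object","properties":{"steps":{"type":"array","items":{"type":"number"}},"grip":{"type":"number"}},"required":["steps"]}

```bash
ls; mkdir -p pics
python3 - <<'E'
from bench import *
import cv2
for n in("scene","top"):
    cv2.imwrite(f"pics/{n}0.png",get_image(n)[:,:,::-1]); c=get_calibration(n); print(n,c["camera_matrix"],c["cam_to_world"])
print(read_state())
E
```

```text
pics
scene [[596.56885473   0.         320.4268746 ]
 [  0.         596.56885473 238.7317866 ]
 [  0.           0.           1.        ]] [[ 8.95044948e-01 -1.81191796e-01  4.07509599e-01  1.07695663e+02]
 [-4.45908908e-01 -3.47743358e-01  8.24766514e-01 -1.03477727e+03]
 [-7.73216888e-03 -9.19915262e-01 -3.92040972e-01  5.88232571e+02]
 [ 0.00000000e+00  0.00000000e+00  0.00000000e+00  1.00000000e+00]]
top [[536.10588749   0.         322.02012108]
 [  0.         536.10588749 238.58695782]
 [  0.           0.           1.        ]] [[-2.08290530e-02 -9.95564716e-01  9.17444682e-02  4.93469875e+02]
 [-9.99682805e-01  2.20385401e-02  1.21898006e-02 -5.71096247e+01]
 [-1.41576495e-02 -9.14614653e-02 -9.95707970e-01  1.24878723e+03]
 [ 0.00000000e+00  0.00000000e+00  0.00000000e+00  1.00000000e+00]]
{'clock': 0.1, 'joints': array([ 1.59558512e+00,  3.85483480e-01,  6.73193051e-03, -4.08344672e-04,
       -1.19396479e+00, -2.58602543e-01]), 'joint_vel': array([-2.81175980e-06, -2.82230110e-03,  1.18423637e-03,  1.37808631e-03,
       -6.72894725e-05,  2.99709856e-04]), 'joint_efforts': array([-7.17225430e-04, -3.93325818e+01,  1.88926631e+01,  4.19798031e+00,
       -2.62511297e-03,  6.45563560e-06]), 'position': array([144.67401825, 607.48907844, 230.32064237]), 'ee_rot': array([ 9.93164908e-01, -1.16715498e-01, -5.22987668e-05,  9.77183408e-04]), 'contact_force': array([-0.55743298, -0.42426301, -0.4519527 ]), 'wrist_torque': array([-0.02151204, -0.00736463,  0.01497111]), 'grasp_force': 0.0, 'gripper_width': 85.66373605247043}
```

View pics/scene0.png

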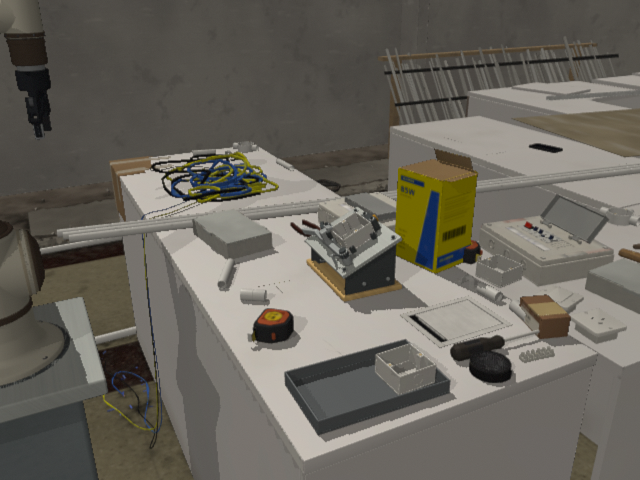

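View pics/top0.png

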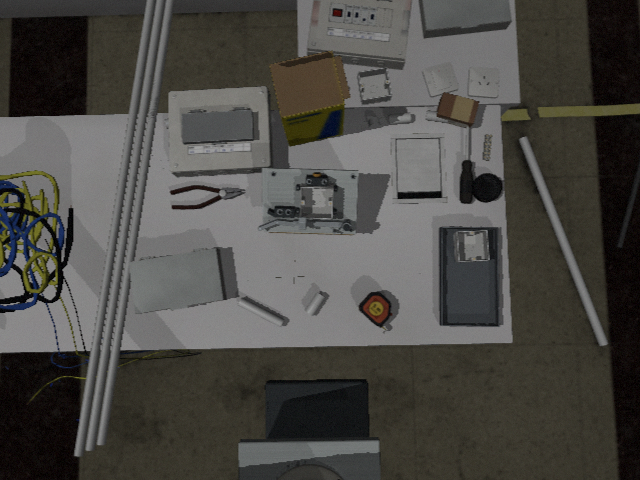

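The scene view shows the jig near (350,245), the offcut at (226,272), the coupling at (254,296), the tape at (273,325) and the tray at (367,383). In the top view the jig is at (312,200), the offcut at (262,310), the coupling at (315,302), the tape at (376,308) and the tray at (470,276) with its finished box at the far end. I'll look at the jig closer.

```bash
cat > h.py <<'E'
from bench import *
import cv2, numpy as np
from scipy.spatial.transform import Rotation as R
def ray(n,u,v):
    c=get_calibration(n);K=c["camera_matrix"];T=c["cam_to_world"]
    return T[:3,3],T[:3,:3]@np.linalg.solve(K,[u,v,1.])
def onz(n,u,v,z):
    o,d=ray(n,u,v);return o+d*(z-o[2])/d[2]
def proj(n,p):
    c=get_calibration(n);T=np.linalg.inv(c["cam_to_world"]);q=c["camera_matrix"]@(T[:3,:3]@np.asarray(p,float)+T[:3,3]);return q[:2]/q[2]
def two(ps,pt):
    (a,d),(b,e)=ray("scene",*ps),ray("top",*pt)
    A=np.stack([d,-e],1);s,_,_,_=np.linalg.lstsq(A,b-a,rcond=None)
    p,q=a+d*s[0],b+e*s[1];return (p+q)/2,np.linalg.norm(p-q)
def crop(n,x,y,w,h,f,name,img=None):
    im=get_image(n) if img is None else img
    im=cv2.resize(im[y:y+h,x:x+w],None,fx=f,fy=f,interpolation=cv2.INTER_CUBIC)
    cv2.imwrite("pics/"+name,im[:,:,::-1])
E
python3 - <<'E'
from h import *
a=cv2.imread("pics/top0.png")[:,:,::-1];b=cv2.imread("pics/scene0.png")[:,:,::-1]
A=cv2.resize(a[160:245,255:395],None,fx=5.6,fy=5.6,interpolation=cv2.INTER_CUBIC)
cv2.imwrite("pics/jt.png",A[:,:,::-1])
B=cv2.resize(b[190:305,280:420],None,fx=5.2,fy=5.2,interpolation=cv2.INTER_CUBIC)
cv2.imwrite("pics/js.png",B[:,:,::-1])
# offcut, coupling, tape in top via bright threshold contour
g=cv2.cvtColor(a,cv2.COLOR_RGB2GRAY)
for p in [(240,298),(285,322)]: print("offcut end",onz("top",*p,10))
for p in [(322,291),(308,312)]: print("coup",onz("top",*p,12))
for p in [(440,228),(499,227),(503,324),(440,324)]: print("tray",onz("top",*p,25))
print("tape",onz("top",376,308,38))
E
```

```text
offcut end [474.46166289 149.720716    10.        ]
offcut end [417.69376039  46.82317272  10.        ]
coup [486.59150156 -39.4045344   12.        ]
coup [439.42539344  -6.36596469  12.        ]
tray [ 624.58705764 -312.718154     25.        ]
tray [ 623.87131796 -447.26701906   25.        ]
tray [ 404.37173635 -445.05080192   25.        ]
tray [ 407.18133906 -303.82141213   25.        ]
tape [ 446.36336798 -159.8473826    38.        ]
```

View pics/jt.png

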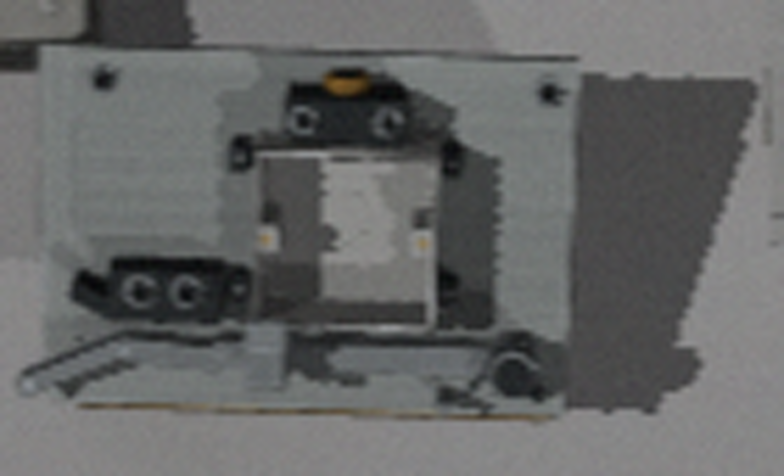

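View pics/js.png

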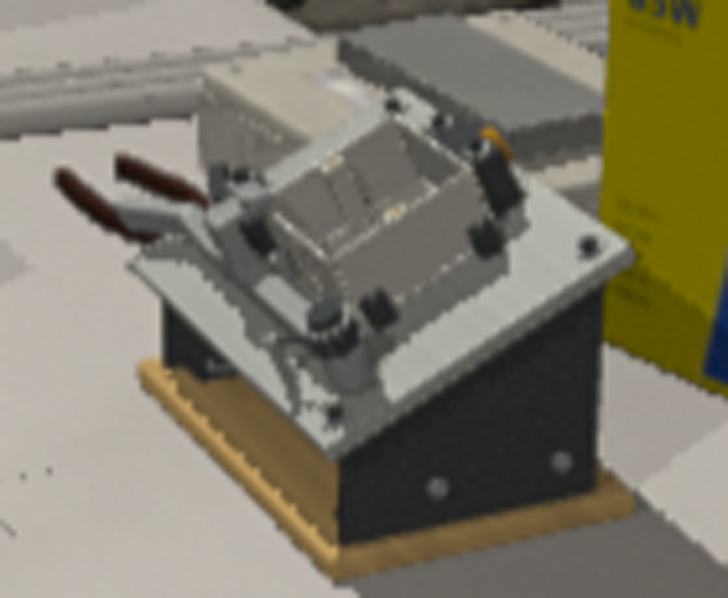

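The top crop shows the box rim corners at crop pixels (258,152), (440,152), (434,330) and (255,325), the fixed jaw at left-centre and the flare tip at (25,385). The scene crop shows rim corners at (333,262), (475,178) and (272,212), and face corners at (335,455) and (632,255). I'll fit the jig's x, y and yaw to these points.

```bash
cat >> h.py <<'E'
T25=np.radians(25)
def nestR(psi): return R.from_euler("z",psi).as_matrix()@R.from_euler("y",-T25).as_matrix()
E
python3 - <<'E'
from h import *
from scipy.optimize import least_squares
t=lambda x,y:("top",255+(x+.5)/5.6-.5,160+(y+.5)/5.6-.5); s=lambda x,y:("scene",280+(x+.5)/5.2-.5,190+(y+.5)/5.2-.5)
obs=[(t(258,152),(35,34.5,35)),(t(440,152),(35,-34.5,35)),(t(255,325),(-35,34.5,35)),(t(434,330),(-35,-34.5,35)),(t(578,62),(64,-88,0)),
(s(333,262),(-35,-34.5,35)),(s(475,178),(35,-34.5,35)),(s(272,212),(-35,34.5,35)),(s(335,450),(-80,-88,0)),(s(632,252),(64,-88,0)),(t(22,385),(-64,125,19))]
f=lambda q:np.concatenate([proj(o[0],np.array([q[0],q[1],95])+nestR(q[2])@p)-o[1:] for o,p in obs])
r=least_squares(f,[600,-55,0],x_scale=[10,10,.1],loss="soft_l1");print(r.x,np.degrees(r.x[2]));print(r.fun.reshape(-1,2).round(1))
a=cv2.imread("pics/top0.png");hsv=cv2.cvtColor(a,cv2.COLOR_BGR2HSV);g=hsv[...,2]
# bright/shape info on parts
for nm,(x,y,w,h) in dict(off=(232,288,62,42),coup=(300,282,32,38)).items():
    c=g[y:y+h,x:x+w];print(nm,np.median(c));m=(c>np.median(c)+14).astype(np.uint8)
    cs,_=cv2.findContours(m,0,1);k=max(cs,key=cv2.contourArea);rr=cv2.minAreaRect(k);b=cv2.boxPoints(rr)+[x,y]
    print(rr,[onz("top",*p,10).round(0)[:2].tolist() for p in b])
m=((g<95)).astype(np.uint8);m[:,:430]=0;m[:220]=0;m[330:]=0;m[:,512:]=0
cs,_=cv2.findContours(m,0,1);k=max(cs,key=cv2.contourArea);rr=cv2.minAreaRect(k);print("tray",rr,[onz("top",*p,25).round(0)[:2].tolist() for p in cv2.boxPoints(rr)])
crop=np.hstack([cv2.resize(a[285:335,225:335],None,fx=4,fy=4),cv2.resize(a[215:335,430:515],(340,480))[:200]]) if 0 else None
E
```

```text
[ 6.87547315e+02 -3.32853743e+01 -4.76589012e-02] -2.730653894153599
[[-0.7 -0.3]
 [-0.3  0.5]
 [-0.3  0.7]
 [-0.   0.6]
 [ 0.6 -0.1]
 [ 0.3  1.1]
 [ 1.2 -1.2]
 [-2.2 -1. ]
 [-0.3  0.8]
 [ 1.6 -0.7]
 [ 0.4 -0.6]]
off 133.0
((14.5, 18.000001907348633), (16.994115829467773, 1.3416404724121094), 26.56505012512207) [[464.0, 153.0], [466.0, 152.0], [448.0, 117.0], [445.0, 118.0]]
coup 128.0
((10.615384101867676, 26.576923370361328), (1.6641007661819458, 8.59785270690918), 33.6900634765625) [[440.0, -5.0], [456.0, -16.0], [454.0, -20.0], [438.0, -8.0]]
tray ((470.0, 276.0), (100.0, 64.0), 90.0) [[629.0, -308.0], [626.0, -454.0], [400.0, -443.0], [403.0, -299.0]]
```

Run:
```python
import cv2,numpy as np
a=cv2.imread("pics/top0.png");b=cv2.imread("pics/scene0.png")
o=np.zeros((600,800,3),np.uint8)
A=cv2.resize(a[240:330,120:340],None,fx=3.6,fy=3.6,interpolation=2);o[:324,:792]=A
B=cv2.resize(b[205:295,185:285],None,fx=3,fy=3,interpolation=2);o[328:328+270,:300]=B
C=cv2.resize(b[335:435,280:455],None,fx=2.7,fy=2.7,interpolation=2);o[328:598,310:310+C.shape[1]]=C[:270]
cv2.imwrite("pics/m.png",o)
```

```text
(no output)
```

View pics/m.png

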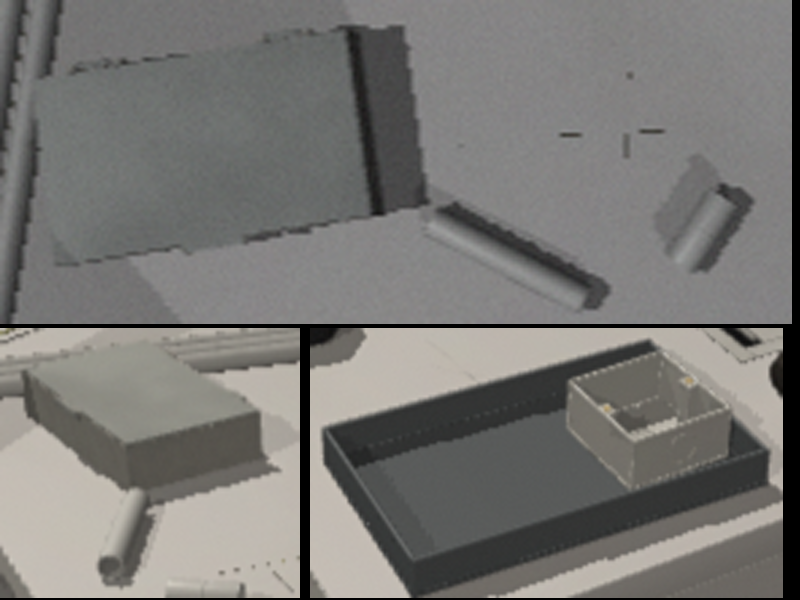

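The mosaic shows the offcut in the top crop from (430,222) to (588,296), the grey box's nearest top corner at (372,215), and the tray rim corners in the scene crop at (325,430), (415,560), (650,342) and (768,455).

Run:
```python
from h import *
A=onz("top",120+430/3.6,240+222/3.6,10);B=onz("top",120+588/3.6,240+296/3.6,10)
print("offcut",A,B,np.linalg.norm(A-B),(A+B)/2,np.degrees(np.arctan2(*(A-B)[1::-1])))
print("scene offcut", [onz("scene",185+x/3,205+(y-328)/3,10) for x,y in((138,497),(110,567))])
print("grey",two((185+125/3,205+(443-328)/3),(120+372/3.6,240+215/3.6)))
for x,y in((325,430),(415,560),(768,455),(650,342)):print("tray",onz("scene",280+(x-310)/2.7,335+(y-328)/2.7,25))
N=np.array([687.5,-33.3,95]);Rn=nestR(-.0477)
f=lambda p:(N+Rn@p).round(1)
for n,p in dict(grip_start=(-50,205,11),grip_prop=(-49.5,147,10.5),boxTCP=(0,0,7),above=(0,0,60)).items():print(n,f(p))
s=read_state();M=R.from_quat(s["ee_rot"]).as_matrix();print(M.round(3),s["position"])
```

```text
offcut [466.10083361 151.05867703  10.        ] [417.26612952  50.65081581  10.        ] 111.65378147633636 [441.68348156 100.85474642  10.        ] 64.06340963541487
scene offcut [array([469.62393477, 158.31472014,  10.        ]), array([415.08815303,  57.32937941,  10.        ])]
grey (array([470.8226639 , 181.5751853 ,  45.45659577]), np.float64(2.3702995663973256))
tray [ 403.74735719 -307.35816345   25.        ]
tray [ 400.51222805 -432.41955094   25.        ]
tray [ 618.82514303 -444.08742516   25.        ]
tray [ 625.20133626 -315.63802449   25.        ]
grip_start [647.4 173.8  83.8]
grip_prop [645.3 115.9  83.6]
boxTCP [684.5 -33.2 101.3]
above [662.2 -32.1 149.4]
[[ 0.973 -0.232 -0.   ]
 [-0.232 -0.973 -0.002]
 [ 0.     0.002 -1.   ]] [144.67401825 607.48907844 230.32064237]
```

>>> arm_command(steps=[0.0295,0.028,0,0,0.0295,0.028,0,0,0.0295,0.028,0,0,0.0295,0.028,0,0,0.0295,0.028,0,0,0.0295,0.028,0,0,0.0295,0.028,0,0,0.0295,0.028,0,0,0.0295,0.028,0,0,0.0295,0.028,0,0,0.0295,0.028,0,0,0.0295,0.028,0,0,0.0295,0.028,0,0,0.0295,0.028,0,0], grip=0.045)

```text
clock: 1.85
position: [456.0, 129.7, 231.1]
ee_rot: [0.993, -0.117, -0.0, 0.0]
contact_force: [0.7, 0.2, 0.1]
gripper_width: 44.8
grasp_force: 0.0
```

>>> arm_command(steps=[0,0,0.005,0.179,0,0,0.005,0.179,0,0,0.005,0.179,0,0,0.005,0.179,0,0,0.005,0.179,0,0,0.005,0.179,0,0,0.005,0.179,0,0,0.005,0.179,0,0,0.005,0.179,0,0,0.005,0.18,0,0,0,0,0,0,0,0])

```text
clock: 3.35
position: [455.7, 130.9, 181.3]
ee_rot: [-0.531, 0.847, -0.0, -0.0]
contact_force: [-0.2, 0.7, -0.2]
gripper_width: 45.2
grasp_force: 0.0
```

```bash
cat >> h.py <<'E'
def rep(target=None):
    s=read_state();M=R.from_quat(s["ee_rot"]).as_matrix();p=s["position"]
    print("t%.2f"%s["clock"],"p",p.round(1),"yaw %.1f"%np.degrees(np.arctan2(M[1,0],M[0,0])),"tilt %.2f"%np.degrees(np.arccos(-M[2,2])),"w %.1f gf %.1f"%(s["gripper_width"],s["grasp_force"]),"F",s["contact_force"].round(1),"q",s["joints"].round(2))
    if target is not None: print("tool delta mm",(M.T@(np.array(target)-p)).round(1))
N=np.array([687.5,-33.3,95]);PSI=-.0477;Rn=nestR(PSI)
nest=lambda *p:N+Rn@np.array(p,float)
E
python3 - <<'E'
from h import *
rep((455,130,3))
E
```

```text
t3.35 p [455.7 130.9 181.3] yaw -115.9 tilt 0.01 w 45.2 gf 0.0 F [-0.2  0.7 -0.2] q [ 0.62  0.17 -0.42  0.   -0.97 -1.08]
tool delta mm [  1.1   0.2 178.3]
```

>>> arm_command(steps=[0,0,0.035,0,0,0,0.035,0,0,0,0.035,0,0,0,0.03,0,0,0,0.02,0,0,0,0.015,0,0,0,0.007,0,0,0,0,0,0,0,0,0])

```text
clock: 4.47
position: [456.2, 131.3, 4.9]
ee_rot: [-0.53, 0.848, -0.0, 0.001]
contact_force: [0.3, -0.4, 0.1]
gripper_width: 44.9
grasp_force: 0.0
```

>>> arm_command(steps=[0,0,0,0,0,0,0,0,0,0,0,0,0,0,0,0,0,0,0,0], grip=0.005)

```text
clock: 5.1
position: [456.3, 131.3, 5.1]
ee_rot: [-0.53, 0.848, -0.0, 0.001]
contact_force: [-1.2, -0.3, 6.4]
gripper_width: 17.7
grasp_force: 58.8
```

Run:
```python
from h import *
rep()
a=get_image("top");b=get_image("scene")
o=np.zeros((400,790,3),np.uint8)
o[:400,:400]=cv2.resize(a[270:350,220:300],(400,400));o[:,400:790]=cv2.resize(b[225:305,180:258],(390,400))
cv2.imwrite("pics/g1.png",o[:,:,::-1])
```

```text
t5.10 p [456.3 131.3   5.1] yaw -116.0 tilt 0.09 w 17.7 gf 58.8 F [-1.2 -0.3  6.4] q [ 0.62  0.44 -0.62  0.   -0.51 -1.08]
```

View pics/g1.png

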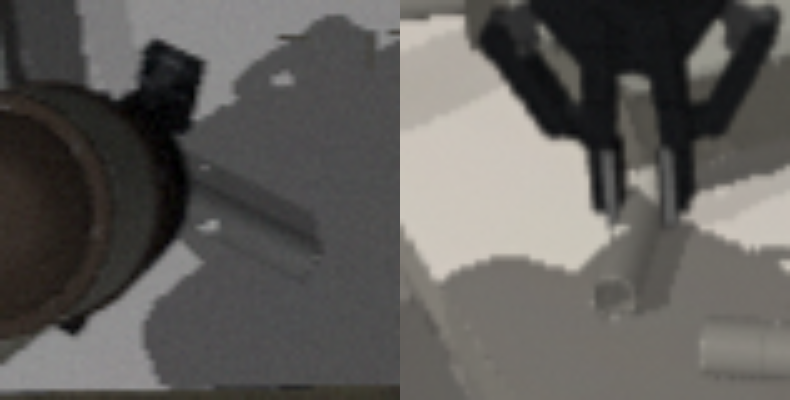

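The picture shows the fingers on the offcut, in the scene half at (640,200), but the width reads 17.7 mm instead of 20. I'll regrip slightly lower to compare.

>>> arm_command(steps=[0,0,0,0,0,0,0,0,0,0,0.0035,0,0,0,0,0], grip=0.035)

```text
clock: 5.7
position: [455.4, 130.7, 0.3]
ee_rot: [-0.53, 0.848, -0.0, -0.001]
contact_force: [-0.5, -0.7, 0.0]
gripper_width: 34.8
grasp_force: 0.0
```

>>> arm_command(steps=[0,0,0,0,0,0,0,0,0,0,0,0,0,0,0,0,0,0,0,0], grip=0.005)

```text
clock: 6.32
position: [455.8, 131.1, 0.9]
ee_rot: [-0.53, 0.848, -0.0, 0.0]
contact_force: [-0.2, 0.8, 0.1]
gripper_width: 17.8
grasp_force: 58.5
```

>>> arm_command(steps=[0,0,-0.01,0,0,0,-0.02,0,0,0,-0.03,0,0,0,0,0,0,0,0,0])

```text
clock: 6.95
position: [455.3, 130.7, 60.8]
ee_rot: [-0.53, 0.848, 0.0, -0.0]
contact_force: [-0.2, 0.3, 0.1]
gripper_width: 17.8
grasp_force: 58.4
```

>>> arm_command(steps=[0,0,-0.04,0,0,0,-0.03,0,-0.0282,-0.0292,0,0,-0.0282,-0.0292,0,0,-0.0282,-0.0292,0,0,-0.0282,-0.0292,0,0,-0.0282,-0.0292,0,0,0,0,0,-0.136,0,0,0,-0.136,0,0,0,-0.135,0,0,0,0,0,0,0,0])

```text
clock: 8.45
position: [648.4, 193.5, 129.9]
ee_rot: [-0.69, 0.724, 0.0, -0.001]
contact_force: [-0.2, -0.4, -0.1]
gripper_width: 17.7
grasp_force: 58.6
```

Run:
```python
from h import *
rep(nest(-50,225,10)+[0,0,-8.5])
a=get_image("top");b=get_image("scene")
o=np.zeros((500,800,3),np.uint8)
o[:,:400]=cv2.resize(a[160:260,210:290],(400,500),interpolation=2);o[:,400:]=cv2.resize(b[150:250,270:350],(400,500),interpolation=2)
cv2.imwrite("pics/g2.png",o[:,:,::-1])
```

```text
t8.45 p [648.4 193.5 129.9] yaw -92.8 tilt 0.10 w 17.7 gf 58.6 F [-0.2 -0.4 -0.1] q [ 0.53  0.55  0.02 -0.   -1.04 -0.58]
tool delta mm [-0.4 -0.4 55.4]
```

View pics/g2.png

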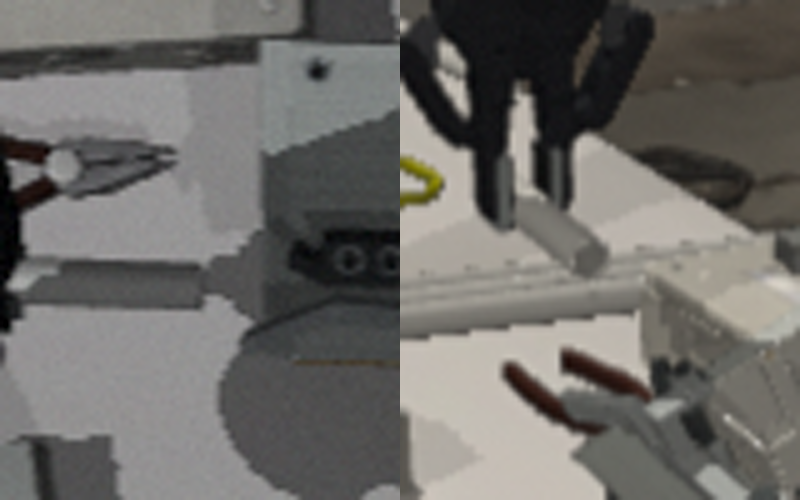

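The top half shows the offcut's leading end at crop (202,285), and the scene half shows its end disc at (590,258), pointing toward the throat. The catch's flare is at about (245,330) in the top half.

Run:
```python
from h import *
p,e=two((308,201.6),(250.2,216.6));print("2view",p,e)
q=onz("top",250.2,216.6,139);q2=onz("top",210+25/5,160+281/5,139)
for v in(p,q,q2):print((Rn.T@(v-N)).round(1),v.round(1))
```

```text
2view [643.1184254  105.93369477 141.99081325] 3.636427284636967
[-26.3 137.   64.1] [643.1 105.9 142. ]
[-25.7 136.8  60.5] [645.2 105.7 139. ]
[-26.6 210.6  61. ] [647.7 179.5 139. ]
```

>>> arm_command(steps=[0,0,0.02,0,0,0,0.02,0,0,0,0.0145,0,0.006,0,0,0,0.006,0,0,0,0.006,0,0,0,0.006,0,0,0,0,0,0,0])

```text
clock: 9.55
position: [648.5, 169.2, 77.4]
ee_rot: [-0.69, 0.723, -0.001, 0.001]
contact_force: [1.8, -0.7, 1.3]
gripper_width: 17.4
grasp_force: 58.7
```

>>> arm_command(steps=[0.005,0,0,0,0.005,0,0,0,0.005,0,0,0,0.005,0,0,0,0,0,0,0])

```text
clock: 10.18
position: [646.7, 150.2, 76.6]
ee_rot: [-0.69, 0.724, 0.0, 0.001]
contact_force: [1.6, 4.7, 1.9]
gripper_width: 17.9
grasp_force: 58.8
```

>>> arm_command(steps=[0.005,0,0,0,0.005,0,0,0,0.005,0,0,0,0,0,0,0])

```text
clock: 10.68
position: [644.4, 137.5, 76.2]
ee_rot: [-0.69, 0.723, 0.002, 0.0]
contact_force: [-2.2, 5.0, 1.0]
gripper_width: 17.7
grasp_force: 58.9
```

>>> arm_command(steps=[0.005,0,0,0,0.005,0,0,0,0.005,0,0,0,0.004,0,0,0,0,0,0,0])

```text
clock: 11.3
position: [643.1, 116.9, 75.8]
ee_rot: [-0.69, 0.724, 0.002, -0.001]
contact_force: [-3.1, 7.6, 2.4]
gripper_width: 17.9
grasp_force: 59.1
```

Run:
```python
from h import *
rep(nest(-49,148,10)+[0,0,-8.5])
s=read_state();print(Rn.T@(s["position"]+[0,0,9]-N))
b=get_image("scene");a=get_image("top")
o=np.zeros((500,800,3),np.uint8)
o[:,:400]=cv2.resize(a[160:260,240:320],(400,500),interpolation=2);o[:,400:]=cv2.resize(b[170:270,290:370],(400,500),interpolation=2)
cv2.imwrite("pics/g3.png",o[:,:,::-1])
```

```text
t11.30 p [643.1 116.9  75.8] yaw -92.8 tilt 0.22 w 17.9 gf 59.1 F [-3.1  7.6  2.4] q [ 0.43  0.57 -0.1  -0.   -0.9  -0.47]
tool delta mm [-0.1 -2.9  0.9]
[-50.97307478 147.9180777   12.51395231]
```

View pics/g3.png

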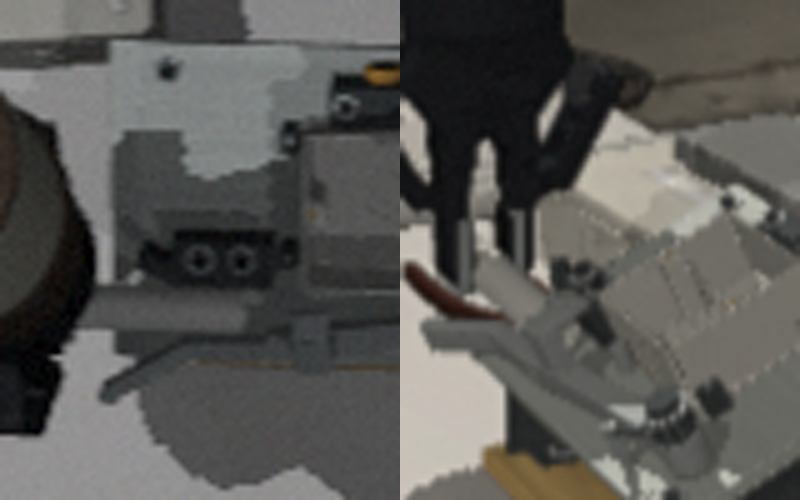

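The picture shows the offcut seated in the throat with its end at about crop (248,315), and the nose at (310,340) swung clear of the box. I'll release and rise.

>>> arm_command(steps=[0,0,0,0,0,0,0,0,0,0,0,0,0,0,-0.02,0,0,0,-0.04,0,0,0,-0.05,0,0,0,-0.05,0,0,0,0,0], grip=0.04)

```text
clock: 12.4
position: [647.3, 115.8, 242.0]
ee_rot: [-0.69, 0.724, -0.002, 0.005]
contact_force: [-0.8, -0.0, -0.4]
gripper_width: 39.8
grasp_force: 0.0
```

Run:
```python
from h import *
rep(nest(0,0,7))
t=nest(0,0,7);print(t)
```

```text
t12.40 p [647.3 115.8 242. ] yaw -92.7 tilt 0.59 w 39.8 gf 0.0 F [-0.8 -0.  -0.4] q [ 0.42  0.43  0.1   0.   -1.24 -0.47]
tool delta mm [147.5 -42.9 140.7]
[684.54503706 -33.15894127 101.34415451]
```

>>> arm_command(steps=[0.03,-0.0092,0,0,0.03,-0.0092,0,0,0.03,-0.0092,0,0,0.03,-0.0092,0,0,0.0275,-0.0092,0,0,0,0,0,0.1746,0,0,0,0.1746,0,0,0,0.1746,0,0,0,0.1746,0,0,0,0.1746,0,0,0,0.1746,0,0,0,0.1746,0,0,0,0.1746,0,0,0,0.1746,0,0,0,0,0,0,0,0], grip=0.0854)

```text
clock: 14.4
position: [683.8, -34.0, 235.6]
ee_rot: [0.023, 1.0, -0.0, -0.001]
contact_force: [-0.1, -0.8, -0.2]
gripper_width: 85.9
grasp_force: 0.0
```

Run:
```python
from h import *
rep(nest(-3,0,3))
```

```text
t14.40 p [683.8 -34.  235.6] yaw 177.4 tilt 0.08 w 85.9 gf 0.0 F [-0.1 -0.8 -0.2] q [ 0.19  0.49  0.18 -0.   -1.27 -1.8 ]
tool delta mm [1.000e-01 9.000e-01 1.391e+02]
```

>>> arm_command(steps=[0,0.001,0.04,0,0,0,0.035,0,0,0,0.02,0,0,0,0.01,0,0,0,0.01,0,0,0,0,0])

```text
clock: 15.15
position: [684.0, -32.8, 121.0]
ee_rot: [0.024, 1.0, -0.0, -0.0]
contact_force: [-0.0, -0.2, -0.5]
gripper_width: 85.2
grasp_force: 0.0
```

>>> arm_command(steps=[0,0,0.007,0,0,0,0.007,0,0,0,0.005,0,0,0,0.004,0,0,0,0,0])

```text
clock: 15.78
position: [684.0, -32.8, 97.8]
ee_rot: [0.024, 1.0, -0.0, -0.0]
contact_force: [-1.5, -1.1, 0.3]
gripper_width: 85.5
grasp_force: 0.0
```

>>> arm_command(steps=[0,0,0,0,0,0,0,0,0,0,0,0,0,0,0,0], grip=0.06)

```text
clock: 16.27
position: [684.6, -32.7, 99.1]
ee_rot: [0.024, 1.0, 0.0, 0.001]
contact_force: [0.7, 1.4, 3.0]
gripper_width: 67.9
grasp_force: 68.8
```

Run:
```python
from h import *
rep()
a=get_image("top");b=get_image("scene")
o=np.zeros((500,800,3),np.uint8)
o[:,:400]=cv2.resize(a[150:250,260:340],(400,500),interpolation=2);o[:,400:]=cv2.resize(b[170:270,310:390],(400,500),interpolation=2)
cv2.imwrite("pics/g4.png",o[:,:,::-1])
```

```text
t16.27 p [684.6 -32.7  99.1] yaw 177.3 tilt 0.08 w 67.9 gf 68.8 F [0.7 1.4 3. ] q [ 0.19  0.59  0.    0.   -0.98 -1.81]
```

View pics/g4.png

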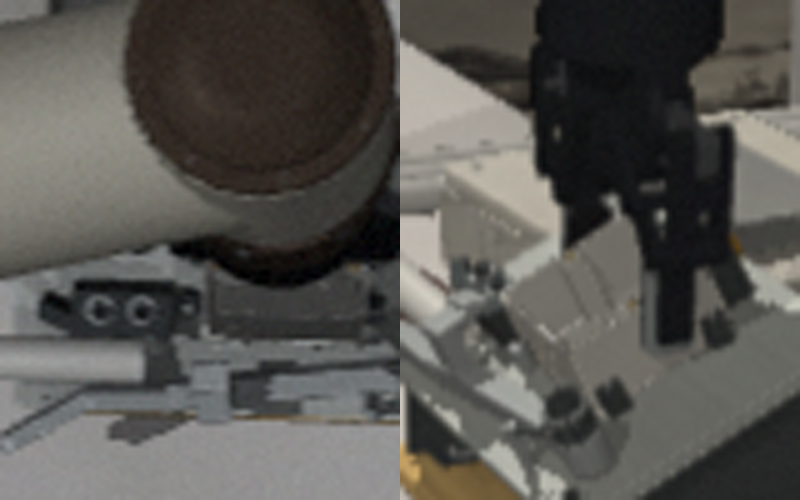

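The scene half shows the finger deep on the box's right wall at (670,310), between the guides. The top half shows the nose at (210,380) clear of the box. I'll lift along the face normal so the box clears the bush block.

>>> arm_command(steps=[0.0021,0,-0.0045,0,0.0021,0,-0.0045,0,0.0021,0,-0.0045,0,0.0021,0,-0.0045,0])

```text
clock: 16.88
position: [674.1, -32.6, 115.9]
ee_rot: [0.024, 1.0, -0.0, -0.002]
contact_force: [-0.1, -0.5, -0.2]
gripper_width: 68.2
grasp_force: 68.5
```

>>> arm_command(steps=[0.0021,0,-0.0045,0,0.0021,0,-0.0045,0,0.0021,0,-0.0045,0,0.0021,0,-0.0045,0,0.0042,0,-0.009,0,0.0042,0,-0.009,0,0.0042,0,-0.009,0,0,0,-0.03,0,0,0,-0.04,0,0,0,0,0])

```text
clock: 18.12
position: [656.7, -31.3, 236.5]
ee_rot: [0.024, 1.0, 0.0, 0.005]
contact_force: [-1.4, 1.0, -1.7]
gripper_width: 68.0
grasp_force: 68.6
```

Run:
```python
from h import *
rep((473,-377,150))
```

```text
t18.12 p [656.7 -31.3 236.5] yaw 177.3 tilt 0.53 w 68.0 gf 68.6 F [-1.4  1.  -1.7] q [ 0.2   0.43  0.1   0.   -1.22 -1.82]
tool delta mm [ 168.  -354.    84.6]
```

>>> arm_command(steps=[0.01665,-0.0371,0,0,0.01665,-0.0371,0,0,0.01665,-0.0371,0,0,0.01665,-0.0371,0,0,0.01665,-0.0371,0,0,0.01665,-0.0371,0,0,0.01665,-0.0371,0,0,0.01665,-0.0371,0,0,0.01665,-0.0371,0,0,0.01665,-0.0371,0,0,0,0,0,0])

```text
clock: 19.5
position: [469.0, -395.7, 230.6]
ee_rot: [0.026, 1.0, 0.0, -0.001]
contact_force: [0.6, 1.0, -1.4]
gripper_width: 67.7
grasp_force: 68.6
```

>>> arm_command(steps=[0,0,0,-0.1751,0,0,0,-0.1751,0,0,0,-0.1751,0,0,0,-0.1751,0,0,0,-0.1751,0,0,0,-0.1751,0,0,0,-0.1751,0,0,0,-0.1751,0,0,0,-0.1751,0,0,0,0])

```text
clock: 20.75
position: [471.0, -393.1, 231.0]
ee_rot: [-0.691, 0.722, 0.0, 0.0]
contact_force: [-0.7, -0.1, -1.3]
gripper_width: 67.9
grasp_force: 68.6
```

Run:
```python
from h import *
rep((473,-394,32))
a=get_image("top");b=get_image("scene")
o=np.zeros((500,800,3),np.uint8)
o[:,:400]=cv2.resize(a[215:335,420:516],(400,500),interpolation=2);o[:,400:]=cv2.resize(b[240:440,290:450],(400,500),interpolation=2)
cv2.imwrite("pics/g5.png",o[:,:,::-1])
```

```text
t20.75 p [ 471.  -393.1  231. ] yaw -92.5 tilt 0.04 w 67.9 gf 68.6 F [-0.7 -0.1 -1.3] q [-0.43  0.37 -0.02 -0.   -1.18  0.39]
tool delta mm [  1.   -2.1 199. ]
```

View pics/g5.png

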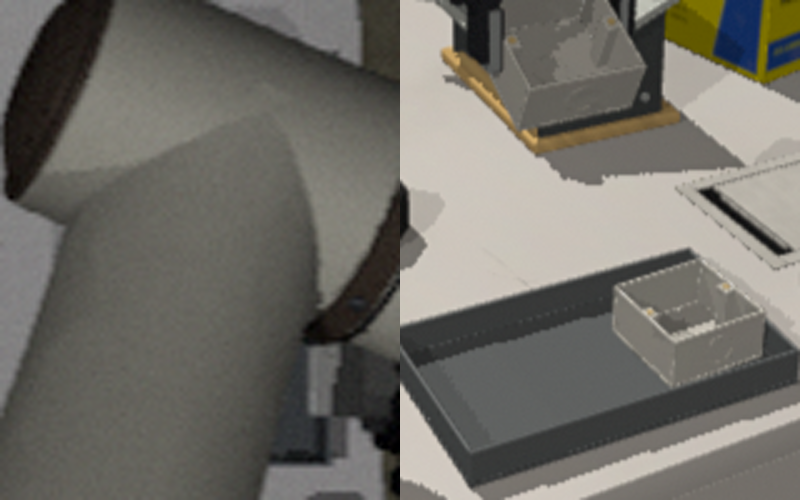

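The scene half shows the box held tilted at (570,60), low side toward -y, above the tray, with the empty end at (530,370). I'll descend and then level it against the floor.

>>> arm_command(steps=[0.001,-0.002,0.03,0,0,0,0.03,0,0,0,0.03,0,0,0,0.03,0,0,0,0.03,0,0,0,0.025,0,0,0,0.015,0,0,0,0.009,0,0,0,0,0])

```text
clock: 21.98
position: [472.9, -395.1, 32.2]
ee_rot: [-0.692, 0.722, 0.0, -0.0]
contact_force: [0.2, 0.1, -0.4]
gripper_width: 67.9
grasp_force: 68.6
```

>>> arm_command(steps=[0,0,0.002,0,0,0,0.002,0,0,0,0.002,0,0,0,0.001,0,0,0,0.001,0,0,0,0.001,0,0,0,0,0])

```text
clock: 22.85
position: [472.7, -395.1, 23.2]
ee_rot: [-0.692, 0.722, 0.0, -0.0]
contact_force: [-1.0, -0.9, -1.0]
gripper_width: 68.5
grasp_force: 68.6
```

Contact is expected near 22. I'll go on in small steps, drifting back (-x).

>>> arm_command(steps=[0,0,0.001,0,0,0,0.001,0,0,0,0.001,0,0,0,0,0])

```text
clock: 23.35
position: [473.0, -394.9, 21.3]
ee_rot: [-0.692, 0.722, -0.0, -0.0]
contact_force: [-0.2, 3.3, 4.6]
gripper_width: 67.8
grasp_force: 69.5
```

>>> arm_command(steps=[-0.0015,0,0.001,0,-0.0015,0,0.001,0,-0.0015,0,0,0])

```text
clock: 23.72
position: [473.8, -393.3, 20.9]
ee_rot: [-0.692, 0.722, -0.003, -0.001]
contact_force: [-3.1, -5.0, 7.7]
gripper_width: 68.0
grasp_force: 69.6
```

>>> arm_command(steps=[-0.0015,0,0.001,0,-0.0015,0,0.001,0,-0.0015,0,0.001,0])

```text
clock: 24.1
position: [474.9, -390.6, 20.0]
ee_rot: [-0.693, 0.721, -0.005, -0.001]
contact_force: [-5.3, -4.9, 13.7]
gripper_width: 68.0
grasp_force: 70.2
```

>>> arm_command(steps=[-0.0015,0,0.001,0,-0.0015,0,0.001,0,-0.0015,0,0.001,0])

```text
clock: 24.48
position: [475.6, -385.9, 16.7]
ee_rot: [-0.693, 0.721, -0.005, -0.001]
contact_force: [-4.3, -8.3, 14.9]
gripper_width: 67.8
grasp_force: 70.6
```

>>> arm_command(steps=[-0.0015,0,0.001,0,-0.0015,0,0.001,0,-0.0015,0,0.001,0,-0.0015,0,0.001,0])

```text
clock: 24.98
position: [476.6, -380.0, 12.7]
ee_rot: [-0.693, 0.721, -0.005, -0.0]
contact_force: [-2.2, -7.8, 13.5]
gripper_width: 68.1
grasp_force: 71.0
```

>>> arm_command(steps=[-0.0015,0,0.001,0,-0.0015,0,0.001,0,-0.0015,0,0.001,0])

```text
clock: 25.35
position: [477.3, -375.6, 9.8]
ee_rot: [-0.693, 0.721, -0.006, 0.0]
contact_force: [-2.6, -7.0, 12.3]
gripper_width: 68.0
grasp_force: 71.3
```

Run:
```python
from h import *
rep()
crop("scene",300,320,160,115,5,"g6.png")
```

```text
t25.35 p [ 477.3 -375.6    9.8] yaw -92.3 tilt 0.68 w 68.0 gf 71.3 F [-2.6 -7.  12.3] q [-0.4   0.59 -0.29  0.01 -0.68  0.35]
```

View pics/g6.png

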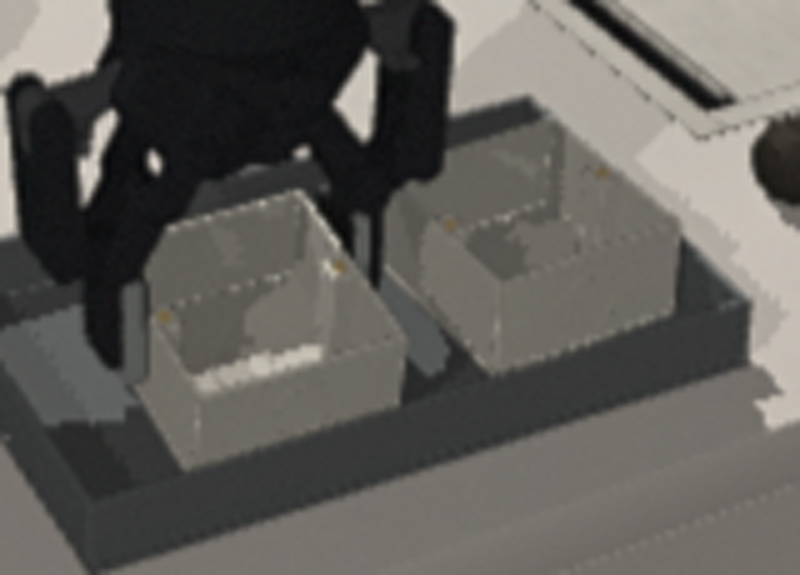

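The picture shows the box at (275,330) almost level in the empty end, with the finished box at (540,260) untouched. A few more millimetres.

>>> arm_command(steps=[-0.0015,0,0.001,0,-0.0015,0,0.001,0])

```text
clock: 25.65
position: [477.7, -372.8, 8.1]
ee_rot: [-0.693, 0.721, -0.006, 0.0]
contact_force: [-1.6, -7.5, 13.7]
gripper_width: 68.2
grasp_force: 71.6
```

>>> arm_command(steps=[-0.001,0,0.001,0,-0.001,0,0.001,0,0,0,0,0])

```text
clock: 26.02
position: [478.0, -370.8, 6.2]
ee_rot: [-0.693, 0.721, -0.006, 0.0]
contact_force: [-2.2, -8.7, 14.0]
gripper_width: 67.8
grasp_force: 72.3
```

>>> arm_command(steps=[-0.001,0,0.001,0,-0.001,0,0.001,0,0,0,0,0])

```text
clock: 26.4
position: [478.1, -368.9, 4.3]
ee_rot: [-0.693, 0.721, -0.006, 0.0]
contact_force: [-2.7, -8.8, 14.4]
gripper_width: 68.3
grasp_force: 72.7
```

>>> arm_command(steps=[-0.001,0,0.001,0,0,0,0,0])

```text
clock: 26.65
position: [478.2, -368.0, 3.3]
ee_rot: [-0.693, 0.72, -0.006, 0.0]
contact_force: [-2.4, -7.8, 15.8]
gripper_width: 68.1
grasp_force: 72.8
```

>>> arm_command(steps=[0,0,0.001,0,0,0,0,0])

```text
clock: 26.9
position: [478.2, -368.0, 3.3]
ee_rot: [-0.694, 0.72, -0.006, -0.0]
contact_force: [-2.6, -6.8, 19.7]
gripper_width: 68.2
grasp_force: 73.5
```

>>> arm_command(steps=[0,0,0.001,0,0,0,0,0])

```text
clock: 27.15
position: [478.2, -368.0, 3.2]
ee_rot: [-0.694, 0.72, -0.006, -0.0]
contact_force: [-4.1, -5.1, 25.4]
gripper_width: 67.7
grasp_force: 74.2
```

>>> arm_command(steps=[0.0005,0,-0.002,0,0.0005,0,-0.002,0,0,0,0,0])

```text
clock: 27.52
position: [477.7, -367.1, 3.7]
ee_rot: [-0.693, 0.721, -0.005, 0.001]
contact_force: [-0.6, -3.5, 9.6]
gripper_width: 68.2
grasp_force: 71.8
```

>>> arm_command(steps=[0,0,0,0,0,0,0,0,0,0,0,0], grip=0.079)

```text
clock: 27.9
position: [473.7, -363.8, -0.2]
ee_rot: [-0.692, 0.722, 0.001, -0.0]
contact_force: [-0.1, 0.2, -0.1]
gripper_width: 79.0
grasp_force: 0.0
```

>>> arm_command(steps=[0,0,-0.01,0,0,0,-0.02,0,0,0,-0.03,0,0,0,-0.05,0,0,0,-0.05,0,0,0,-0.05,0,0,0,0,0])

```text
clock: 28.78
position: [476.3, -365.4, 216.3]
ee_rot: [-0.692, 0.722, -0.005, 0.002]
contact_force: [-0.2, 0.7, -0.5]
gripper_width: 78.8
grasp_force: 0.0
```

Run:
```python
from h import *
rep(nest(-49,147,10)+[0,0,140])
# box check by numbers: bright rim extents in the scene image difference from start
b=get_image("scene").astype(int);a=cv2.imread("pics/scene0.png")[:,:,::-1].astype(int)
d=(np.abs(b-a).sum(2)>60).astype(np.uint8);d[:320]=0;d[430:]=0
cs,_=cv2.findContours(cv2.morphologyEx(d,cv2.MORPH_OPEN,np.ones((3,3))),0,2)
for k in sorted(cs,key=cv2.contourArea)[-2:]:
    print(cv2.contourArea(k),cv2.boundingRect(k));h=cv2.approxPolyDP(cv2.convexHull(k),2.5,True)[:,0];print(h.tolist())
C=np.array([476,-377,3.]);r=R.from_euler("z",np.radians(-2.4)).as_matrix()
for z in(35,0):print([proj("scene",C+r@[x,y,z]).round(0).tolist() for x,y in((-34.5,35),(34.5,35),(34.5,-35),(-34.5,-35))])
```

```text
t28.77 p [ 476.3 -365.4  216.3] yaw -92.4 tilt 0.65 w 78.8 gf 0.0 F [-0.2  0.7 -0.5] q [-0.38  0.35 -0.09  0.   -1.12  0.34]
tool delta mm [-487.9 -149.5   -8. ]
831.5 (65, 324, 40, 59)
[[65, 324], [84, 331], [98, 354], [104, 379], [87, 381]]
1605.0 (318, 360, 60, 53)
[[358, 360], [377, 384], [335, 412], [319, 390], [318, 370]]
[[317.0, 370.0], [357.0, 360.0], [378.0, 384.0], [337.0, 396.0]]
[[317.0, 389.0], [356.0, 378.0], [378.0, 403.0], [336.0, 416.0]]
```

>>> arm_command(steps=[-0.0407,-0.0125,0,0,-0.0407,-0.0125,0,0,-0.0407,-0.0125,0,0,-0.0407,-0.0125,0,0,-0.0407,-0.0125,0,0,-0.0407,-0.0125,0,0,-0.0407,-0.0125,0,0,-0.0407,-0.0125,0,0,-0.0407,-0.0125,0,0,-0.0407,-0.0125,0,0,-0.0407,-0.0125,0,0,-0.0407,-0.0125,0,0,0,0,0,0,0,0,0,0], grip=0.04)

```text
clock: 30.58
position: [643.9, 117.1, 209.0]
ee_rot: [-0.692, 0.722, 0.001, -0.001]
contact_force: [-1.0, -0.2, -0.2]
gripper_width: 40.0
grasp_force: 0.0
```

Run:
```python
from h import *
# grip was closed at TCP about (643.1,116.9,75.8); offcut axis through nest (-50,147,10)
rep((645,116,76))
```

```text
t30.57 p [643.9 117.1 209. ] yaw -92.4 tilt 0.17 w 40.0 gf 0.0 F [-1.  -0.2 -0.2] q [ 0.43  0.45  0.06 -0.   -1.18 -0.47]
tool delta mm [  0.9  -1.5 132.9]
```

>>> arm_command(steps=[0,-0.001,0.03,0,0,0,0.03,0,0,0,0.03,0,0,0,0.02,0,0,0,0.015,0,0,0,0.008,0,0,0,0,0])

```text
clock: 31.45
position: [645.6, 117.0, 77.1]
ee_rot: [-0.692, 0.722, 0.0, -0.0]
contact_force: [0.4, 0.2, 0.9]
gripper_width: 40.1
grasp_force: 0.0
```

>>> arm_command(steps=[0,0,0,0,0,0,0,0,0,0,0,0,0,0,0,0], grip=0.005)

```text
clock: 31.95
position: [644.0, 117.5, 77.9]
ee_rot: [-0.692, 0.722, 0.001, -0.001]
contact_force: [-5.3, 2.5, 2.5]
gripper_width: 17.8
grasp_force: 57.8
```

>>> arm_command(steps=[-0.005,0,0,0,-0.006,0,0,0,-0.006,0,0,0,-0.006,0,0,0,-0.006,0,0,0,-0.006,0,0,0,-0.006,0,0,0,-0.01,0,0,0,-0.01,0,0,0,-0.01,0,0,0,-0.01,0,0,0,0,0,0,0])

```text
clock: 33.45
position: [648.8, 199.3, 76.9]
ee_rot: [-0.692, 0.722, 0.0, -0.0]
contact_force: [-0.6, 0.2, -0.1]
gripper_width: 17.2
grasp_force: 58.1
```

Run:
```python
from h import *
rep((455,130,60))
a=cv2.imread("pics/top0.png")[:,:,::-1].astype(int);b=get_image("top").astype(int)
sub=np.abs(a-b).sum(2)[210:236,255:360];print("catch diff px",(sub>60).sum(1).tolist())
```

```text
t33.45 p [648.8 199.3  76.9] yaw -92.4 tilt 0.04 w 17.2 gf 58.1 F [-0.6  0.2 -0.1] q [ 0.54  0.6  -0.03 -0.   -0.93 -0.58]
tool delta mm [ 77.3 190.8  17. ]
catch diff px [52, 47, 43, 37, 29, 34, 43, 61, 73, 32, 20, 38, 43, 42, 38, 33, 37, 39, 37, 39, 38, 40, 26, 43, 54, 52]
```

>>> arm_command(steps=[0,0,-0.03,0,0,0,-0.03,0,0,0.031,0,0,0,0.031,0,0,0,0.031,0,0,0,0.031,0,0,0.028,0,0,0,0.028,0,0,0,0.029,0,0,0,0.029,0,0,0,0,0,0.04,0,0,0,0.04,0,0,0,0.03,0,0,0,0.01,0,0,0,0,0])

```text
clock: 35.38
position: [520.5, 89.6, 17.3]
ee_rot: [-0.692, 0.722, 0.0, -0.0]
contact_force: [-0.5, -0.6, -0.5]
gripper_width: 17.6
grasp_force: 58.2
```

>>> arm_command(steps=[0,0,0.004,0,0,0,0.003,0,0,0,0.002,0,0,0,0,0])

```text
clock: 35.88
position: [520.4, 89.7, 8.4]
ee_rot: [-0.692, 0.722, -0.0, 0.0]
contact_force: [-0.0, 0.4, 0.3]
gripper_width: 18.0
grasp_force: 58.2
```

>>> arm_command(steps=[0,0,0.0015,0,0,0,0.001,0,0,0,0.001,0,0,0,0,0])

```text
clock: 36.38
position: [520.4, 89.7, 4.7]
ee_rot: [-0.692, 0.722, 0.0, -0.0]
contact_force: [0.3, 0.9, -0.4]
gripper_width: 17.1
grasp_force: 58.2
```

>>> arm_command(steps=[0,0,0.0007,0,0,0,0.0007,0,0,0,0,0])

```text
clock: 36.75
position: [520.5, 89.7, 3.9]
ee_rot: [-0.692, 0.722, -0.0, 0.0]
contact_force: [-1.7, -0.0, 4.4]
gripper_width: 17.3
grasp_force: 58.6
```

Touched down. I'll release, rise and check by numbers.

>>> arm_command(steps=[0,0,0,0,0,0,0,0,0,0,0,0,0,0,-0.02,0,0,0,-0.04,0,0,0,-0.05,0,0,0,-0.05,0,0,0,-0.03,0,-0.03,-0.01,-0.02,0,-0.04,-0.01,0,0,-0.04,-0.01,0,0,-0.04,-0.01,0,0,-0.04,-0.01,0,0,-0.04,-0.01,0,0,-0.03,0,0,0,0,0,0,0,0,0,0,0], grip=0.04)

```text
clock: 38.88
position: [591.1, 346.5, 213.0]
ee_rot: [-0.692, 0.722, 0.0, -0.001]
contact_force: [0.0, 0.3, -0.5]
gripper_width: 40.3
grasp_force: 0.0
```

Run:
```python
from h import *
rep()
for n in("top","scene"):
    a=cv2.imread(f"pics/{n}0.png")[:,:,::-1].astype(int);b=get_image(n).astype(int)
    d=(np.abs(b-a).sum(2)>60).astype(np.uint8)
    cs,_=cv2.findContours(cv2.morphologyEx(d,cv2.MORPH_OPEN,np.ones((2,2))),0,2)
    print(n,[(int(cv2.contourArea(k)),cv2.boundingRect(k)) for k in sorted(cs,key=cv2.contourArea)[-14:]])
    if n=="top":
        print("flare patch diff",(np.abs(b-a).sum(2)[215:235,255:300]>60).sum(),"tape",(np.abs(b-a).sum(2)[288:332,358:395]>60).sum(),"coup",(np.abs(b-a).sum(2)[285:318,302:330]>60).sum())
print("expected offcut ends px",[proj("top",(520.5+s*.04,89.7+s,10)).round(0).tolist() for s in(-88,22)],"scene",[proj("scene",(520.5,89.7+s,10)).round(0).tolist() for s in(-88,22)])
```

```text
t38.88 p [591.1 346.5 213. ] yaw -92.4 tilt 0.06 w 40.3 gf 0.0 F [ 0.   0.3 -0.5] q [ 0.77  0.5   0.15 -0.   -1.22 -0.81]
top [(9, (86, 448, 4, 5)), (9, (277, 210, 6, 5)), (18, (473, 305, 11, 4)), (35, (316, 214, 13, 6)), (42, (204, 249, 14, 10)), (135, (126, 321, 20, 30)), (224, (209, 268, 15, 29)), (286, (323, 187, 23, 33)), (321, (348, 441, 32, 14)), (700, (460, 276, 36, 33)), (1578, (239, 455, 108, 25)), (7284, (0, 314, 85, 166)), (8941, (0, 188, 128, 113)), (10412, (218, 177, 191, 170))]
flare patch diff 770 tape 329 coup 765
scene [(90, (177, 183, 16, 11)), (95, (29, 235, 13, 20)), (183, (212, 197, 43, 16)), (310, (0, 0, 23, 31)), (361, (83, 361, 23, 24)), (938, (338, 214, 41, 46)), (1164, (5, 32, 44, 36)), (1355, (33, 303, 49, 59)), (1492, (16, 68, 37, 71)), (1592, (319, 361, 60, 54)), (2063, (219, 77, 55, 74)), (2118, (0, 242, 40, 70)), (2949, (183, 0, 80, 75)), (5227, (215, 240, 116, 130))]
expected offcut ends px [[304.0, 278.0], [256.0, 277.0]] scene [[278.0, 285.0], [259.0, 265.0]]
```

>>> arm_command(steps=[-0.0175,0.0326,-0.001,0,-0.0175,0.0326,-0.001,0,-0.0175,0.0326,-0.001,0,-0.0175,0.0326,-0.001,0,-0.0175,0.0326,-0.001,0,-0.0175,0.0326,-0.001,0,-0.0175,0.0326,-0.001,0,-0.0175,0.0326,-0.001,0,-0.0175,0.0326,-0.001,0,-0.0175,0.0326,-0.001,0,-0.0175,0.0326,-0.001,0,-0.0175,0.0326,-0.001,0,-0.0175,0.0326,-0.001,0,-0.0175,0.0326,-0.001,0,0,0,0,0,0,0,0,0])

```text
clock: 40.98
position: [146.5, 610.4, 227.6]
ee_rot: [-0.692, 0.722, -0.0, -0.0]
contact_force: [0.2, -0.2, -0.0]
gripper_width: 40.0
grasp_force: 0.0
```

Run:
```python
from h import *
rep()
for n in("top","scene"):
    a=cv2.imread(f"pics/{n}0.png")[:,:,::-1].astype(int);b=get_image(n).astype(int)
    D=np.abs(b-a).sum(2)>60;d=D.astype(np.uint8)
    cs,_=cv2.findContours(cv2.morphologyEx(d,cv2.MORPH_OPEN,np.ones((2,2))),0,2)
    print(n,[(int(cv2.contourArea(k)),cv2.boundingRect(k)) for k in sorted(cs,key=cv2.contourArea)[-12:]])
    if n=="top": print("flare",D[215:235,255:300].sum(),"tape",D[288:332,358:395].sum(),"coup",D[285:318,302:330].sum())
```

```text
t40.98 p [146.5 610.4 227.6] yaw -92.5 tilt 0.00 w 40.0 gf 0.0 F [ 0.2 -0.2 -0. ] q [ 1.59  0.39  0.01  0.   -1.19 -1.64]
top [(1, (319, 193, 2, 2)), (2, (294, 279, 2, 3)), (2, (334, 213, 3, 2)), (3, (329, 184, 3, 3)), (14, (323, 187, 11, 3)), (16, (460, 292, 2, 17)), (17, (473, 305, 10, 4)), (159, (257, 272, 55, 12)), (248, (330, 188, 16, 32)), (304, (241, 297, 50, 30)), (313, (301, 184, 28, 36)), (678, (460, 276, 36, 33))]
flare 0 tape 0 coup 0
scene [(3, (28, 111, 2, 4)), (5, (320, 390, 5, 6)), (7, (25, 72, 8, 2)), (9, (23, 34, 10, 2)), (10, (229, 259, 5, 4)), (12, (9, 34, 13, 2)), (20, (153, 191, 13, 5)), (246, (256, 265, 29, 28)), (276, (218, 264, 21, 29)), (959, (10, 87, 59, 53)), (1083, (332, 213, 44, 47)), (1390, (319, 361, 60, 54))]
```

```bash
python3 -c "
from bench import *
print(job_done())"
```

```text
the job is handed in; nothing more can be done
None
```

The job is handed in: the box stands open side up in the tray's empty end, the catch is shut, the offcut lies flat in front of the jig, and the tape and coupling are unmoved, all confirmed only by comparing final images with the start — but I viewed 11 pictures, one over the limit of 10.

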